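# Gauge the bore of a microscope adapter collar and store it by size

## Task

Take the metal collar that stands alone on the round cork disc and slide it down over the stepped gauge, pushing the brass drag pointer ahead of it, gently (a push of about 10 N is plenty), until it stops on its step: top step is one, middle two, bottom three. Then lift it off and put it upright on the storage peg with that number of bars, flat on the board, leaving the pointer at its reading. Leave the other two collars on their pad and everything else on the bench alone.

Things in the scene. Friction and masses are not known exactly. Their poses are not given: they have to be found in the camera images.
- collar_a_mid (a point): centre (on the axis, half-way up) of one of three plain aluminium collars, 54 mm outside diameter, 32 mm tall, axis z upright, about 0.1 kg. Outside alike; their bores are 24, 30 and 36 mm, and which has which is not known and is to be found with the gauge. One of the three stands alone on the cork disc: that is the one to gauge. The other two stand on the pad.
- collar_b_mid (a point): the same point of another such collar (see collar_a_mid)
- collar_c_mid (a point): the same point of another such collar (see collar_a_mid)
- cork_top (a point): centre of the upper face of the round cork disc, 84 mm across and 6 mm thick, fixed on the bench
- pad_top (a point): centre of the upper face of the blue rectangular dissecting pad, 100 by 200 mm (its x and y) and 6 mm thick, fixed on the bench; the two spare collars stand on it, about 110 mm apart
- gauge_axis (a point): bore gauge, fixed: this point is on the vertical axis of its steel mandrel, at bench height; x towards its post (away from the robot, give or take 0.4 rad). Grey base plate 14 mm thick, 90 mm wide in y. The mandrel's rounded tip is 101 mm above the bench; downwards its diameter grows 21, 27, 33, 39 mm in three 45-degree conical steps. Put the fingers either side along y, clear of the post
- post_top (a point): top of the gauge's 10 mm round post, 106 mm above the bench and 72 mm from the mandrel's axis towards the gauge's +x; the drag pointer slides on it
- step_one (a point): point on the mandrel's axis at the top step (one engraved line), 72 mm above the bench: the underside of a collar of 24 mm bore stops here
- step_two (a point): the same at the middle step (two lines), 54 mm above the bench: a 30 mm bore stops here
- step_three (a point): the same at the bottom step (three lines), 36 mm above the bench: a 36 mm bore stops here
- pointer_top (a point): drag pointer: a flat brass ring (42 mm inside, 53 mm outside diameter, 4 mm thick) around the mandrel, on an arm from the post. This point is the middle of the ring's upper face, on which the collar's underside rests while pushing it down
- pointer (a joint): how far the drag pointer has been pushed down, in m: its upper face is 90 mm minus this above the bench. It starts 0 to 6 mm down. It takes a steady push of about 6 N and stays where it is left, so a collar just let go does not sink to its step. About 0.018 reads step one, 0.036 two, 0.054 three
- peg_one (a point): fixed wooden storage board, 290 by 80 mm, 16 mm thick, with three equal upright pegs, 16 mm across and 25 mm high, 95 mm apart along its length (x). This point is the foot of the peg with one bar beside it (nearest the robot), on the board's upper face
- peg_two (a point): the same point of the middle peg, two bars
- peg_three (a point): the same point of the peg with three bars (farthest from the robot)
There are look-alikes about, which are no part of the job. Leave any purple or turquoise look-alike of the part that bears collar_a_mid alone.

How it is judged:
By the outcome, as a careful person would: the job done as asked, in the order asked, and still so for the second after the job is handed in, with the robot touching nothing.
It also fails if it takes over 48 s, if anything falls off the work surface, if the arm or the gripper's body presses on something with over 40 N, if the wrist force passes 120 N, or if a joint passes its speed limit or range.

## Robot

A 6-joint arm with a two-finger parallel gripper is mounted at the origin on the work surface. World frame = base frame: x ahead of the robot, y to its left, z up, the work surface at z = 0. Lengths are in m, angles in rad, forces in N, time in s.
With the tool pointing down it reaches from about 0.35 to 0.975 m from the base axis. Payload 4.9 kg.
Tool frame: the origin (TCP) lies midway between the tips of the shut fingers; the grasp point (between the pads) lies ctrl.grip_depth behind it (ctrl.grip_depth is the distance from the TCP to the grasp point, in m); y points along the fingers, z is the direction in which the jaws open and shut, and the axes are right-handed (so a half turn about y gives the same grasp; the last joint's range is limited). The gripper opens to 85 mm and grips with 20 to 120 N. Pads are 22 mm wide; open, the fingers measure 114 mm over their backs; the gripper's body (76 mm by 85 mm) begins 54 mm behind the grasp point. The pads swing forward as they close: fully open they stand 13 mm farther back than shut.
Start: joints at [-1.344, 0.053, 1.613, -0, 1.476, -0.119], TCP at [0.212, -0.588, 0.231] pointing down, gripper open.
Joint ranges: [-3.01, 3.01], [-1.01, 2.22], [0.06, 2.58], [-1.02, 4.17], [0.09, 2.62], [-3.14, 3.14]. Speed limits (rad/s): [2.57, 2.57, 3.14, 3.14, 3.14, 3.14].

## Interface

Orientations are given as a rotation vector (axis times angle).
In Python, from station import ctrl gives the robot as it stands.
- The arm moves only by the tool jog_arm, never from a script. Its argument "moves" is a list of rows, each a list of 6 numbers: the shift along the tool's x, y, z in mm, then the turn, a rotation vector about the tool's x, y, z in rad. In form: [[x, y, z, wx, wy, wz], ...]. A call has 1 to 12 rows; each row shifts and turns the commanded pose from where the row before left it, along the tool's axes as they then stand; what a row does not reach is not made up. A row lasts 1/10 s, in which the tool goes at most 50 mm and 8.59 degrees, less where a joint would pass 70% of its speed; a pose out of reach is approached as far as the arm can. A call is refused whole if a number of a shift passes 50 or a number of a turn 0.15, either way. A call with a gripper value outside its range is refused whole. "grip" is the finger opening in mm, from 0 to 85.4, set as the call begins (left out, the last holds). The fingers move at their own pace and stop on an object; "grip_force" is the grip in N (left out, the last holds). Time passes only in rows, so rows that do not move let the fingers close. It gives the time, the measured TCP pose, the force and the opening at its end, in the units of the state.
- ctrl.get_obs(): the state, without advancing time (a new reading comes with each control period).
- ctrl.get_image(name): name is "scene" or "top"; returns the picture (400x640x3 uint8, red, green, blue); there is no depth.
- ctrl.camera_params(name): a dict with "fx", "fy", "cx", "cy" (pixels), "pose" (4x4, takes a point from camera to world coordinates). Camera axes: x right, y up, looking along -z (the intrinsics and any distortion apply to the point x, -y, -z); pixel columns grow to the right and rows downward; lengths in m; the calibration is good to about 2 mm. A picture is of the moment at which its call begins. camera_params takes no time and is no camera call.
- ctrl.finish_job(): hands the job in, once; it reports no verdict.
The state is a dict: "t": time; "q": joint angles; "dq": joint speeds; "effort": joint torques, N m; "tool_pos": TCP position; "tool_rot": TCP orientation; "contact_force": force on the tool from outside, world axes, zero at the start; "wrist_torque": the same for the moment, N m; "opening": finger opening in m.
Only numpy, scipy, OpenCV 4.12 (cv2) and the standard library are available. Lean on these libraries where they do the work, as an engineer would, in place of code of your own. Each camera call takes 0.05 s, during which the arm holds its last target. There are 200 camera calls.

## Working session

There is one attempt and no reset: what is moved stays moved. The work goes in short steps, Python scripts to look and compute and a tool call to move; the robot and the scene stay as the last step left them, time stands still between calls to the robot, and variables do not carry over. Pictures are saved under pics/ and viewed, about 8 in all and at most 12, crops included, and the job is handed in when it is done.

Besides the shell and the picture viewer there is one more tool, called after ">>>" as a command line: name --pt "numbers of a row" for each row, then --argument value for the rest. jog_arm: Moves the arm, as the interface text tells. Its arguments: {"type":"object","properties":{"moves":{"type":"array","items":{"type":"array","items":{"type":"number"}}},"grip":{"type":"number"},"grip_force":{"type":"number"}},"required":["moves"]}

```bash
mkdir -p pics; ls; python3 - <<'E'
from station import ctrl
import cv2, numpy as np
o=ctrl.get_obs(); print({k:np.round(v,3) for k,v in o.items()}, ctrl.grip_depth)
for n in("scene","top"):
    cv2.imwrite(f"pics/{n}0.png",ctrl.get_image(n)[:,:,::-1]); p=ctrl.camera_params(n); print(n,p)
E
```

```text
pics
{'t': np.float64(0.0), 'q': array([-1.344,  0.053,  1.614, -0.   ,  1.476, -0.119]), 'dq': array([ 0.   ,  0.001, -0.001, -0.002, -0.001, -0.002]), 'effort': array([ 0.0000e+00, -3.9367e+01, -3.7018e+01, -0.0000e+00,  7.0000e-03,
       -0.0000e+00]), 'tool_pos': array([ 0.212, -0.587,  0.23 ]), 'tool_rot': array([-0.355,  2.036, -2.032]), 'contact_force': array([ 0.606, -0.703,  0.551]), 'wrist_torque': array([0.026, 0.014, 0.   ]), 'opening': np.float64(0.085)} 0.0187
scene {'fx': 396.4110343676158, 'fy': 396.4110343676158, 'cx': 315.90609145818803, 'cy': 199.9560537973046, 'pose': array([[ 0.58030159, -0.65639993,  0.48206762,  0.94744381],
       [ 0.81429658,  0.45814886, -0.35639963, -0.37013357],
       [ 0.01308196,  0.59936529,  0.80036873,  0.86026659],
       [ 0.        ,  0.        ,  0.        ,  1.        ]])}
top {'fx': 373.23258497626205, 'fy': 373.23258497626205, 'cx': 313.8382479536537, 'cy': 197.8269571615968, 'pose': array([[-0.0188785 ,  0.99614872, -0.08562322,  0.40778074],
       [-0.99965289, -0.02037999, -0.01669589, -0.03446529],
       [-0.01837659,  0.08527831,  0.99618769,  0.91780087],
       [ 0.        ,  0.        ,  0.        ,  1.        ]])}
```

View pics/scene0.png

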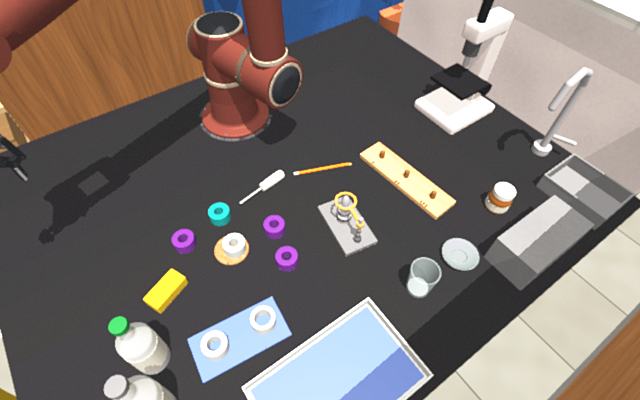

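View pics/top0.png

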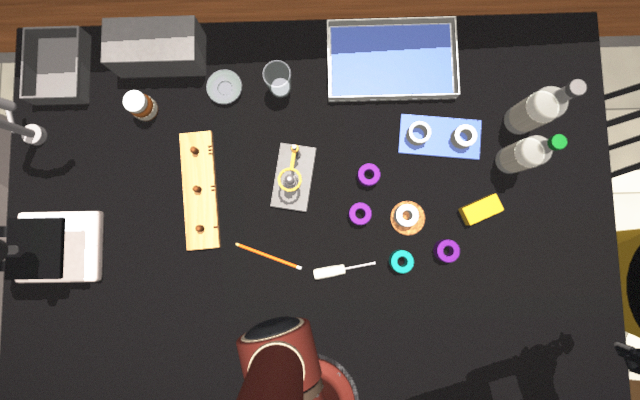

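The arm isn't in the work zone. The candidate is the white/aluminium collar on the cork at top (407,215) and scene (233,245). The purple and turquoise rings around it are look-alikes, and the two white collars on the blue pad at top (420,132) and (465,136) are the spares. I'll confirm with crops.

```bash
python3 - <<'E'
import cv2, numpy as np
t=cv2.imread("pics/top0.png"); s=cv2.imread("pics/scene0.png")
def c(i,x,y,w,h,k=5): return cv2.resize(i[y:y+h,x:x+w],None,fx=k,fy=k,interpolation=cv2.INTER_CUBIC)
A=c(t,380,190,56,60); B=c(t,265,135,60,80,5); 
C=c(s,205,220,56,60); D=c(s,310,180,80,80,5)
out=np.zeros((600,800,3),np.uint8)
out[:300,:280]=A; out[300:,:280]=C
out[:400,280:580]=B
out[:360,580:800]=cv2.resize(t[120:255,170:230],(220,360))[:, :]
out[400:600,300:500]=cv2.resize(D,(200,200))
E2=c(s,325,185,50,66,4) ; out[400:600,520:720]=cv2.resize(s[185:250,315:380],(200,200),interpolation=cv2.INTER_CUBIC)
cv2.imwrite("pics/m1.png",out)
E
```

```text
(no output)
```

View pics/m1.png

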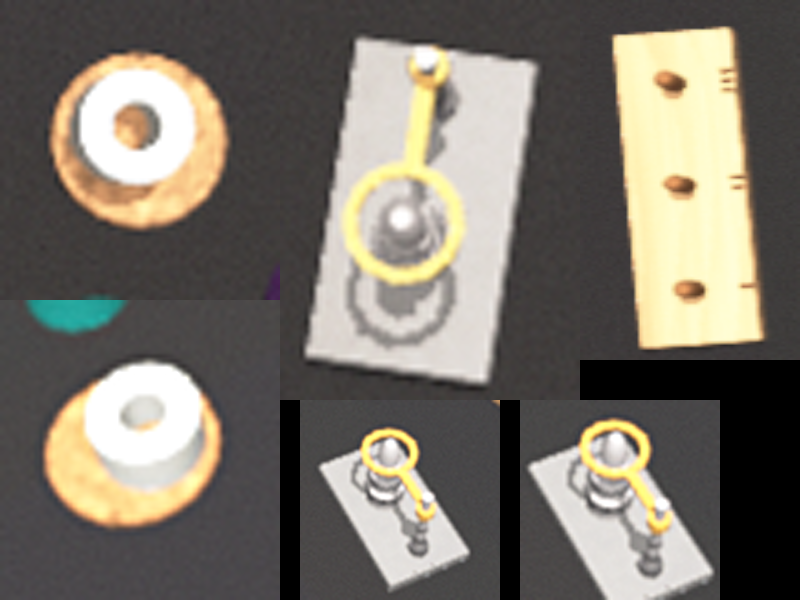

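Confirmed: the collar on the cork is plain aluminium, at top (407.4,215.4). Pointer ring is at about (289.9,179.5), post at (294,147), and the bars read 1, 2, 3 from the robot outward. Next I compute positions by model fitting.

```bash
cat > h.py <<'E'
import cv2, numpy as np
from scipy.optimize import least_squares
from scipy.spatial.transform import Rotation as R
from station import ctrl
P={n:ctrl.camera_params(n) for n in("scene","top")}
def proj(n,X):
    p=P[n];T=np.linalg.inv(p["pose"]);c=np.atleast_2d(X)@T[:3,:3].T+T[:3,3]
    return np.c_[p["cx"]+p["fx"]*c[:,0]/-c[:,2], p["cy"]-p["fy"]*c[:,1]/-c[:,2]]
def back(n,uv,z):
    p=P[n];d=p["pose"][:3,:3]@np.array([(uv[0]-p["cx"])/p["fx"],-(uv[1]-p["cy"])/p["fy"],-1]);o=p["pose"][:3,3]
    return o+d*(z-o[2])/d[2]
def tri(a,b):
    def f(X): return np.r_[proj("top",X)[0]-a, proj("scene",X)[0]-b]
    r=least_squares(f,[.5,0,.05]); return r.x, np.abs(r.fun).max()
def blob(img,roi,m):
    x,y,w,h=roi; k=np.zeros(img.shape[:2],np.uint8); k[y:y+h,x:x+w]=m(img[y:y+h,x:x+w].astype(int))*255
    c=max(cv2.findContours(k,cv2.RETR_EXTERNAL,cv2.CHAIN_APPROX_NONE)[0],key=cv2.contourArea); return c
E
python3 - <<'E'
from h import *
t=cv2.imread("pics/top0.png"); s=cv2.imread("pics/scene0.png")
white=lambda i:(i.min(2)>215)
yel=lambda i:(i[...,2]>190)&(i[...,0]<i[...,2]-70)
e={}
for n,im,roi,m in(("top",t,(385,195,45,45),white),("scene",s,(215,225,40,40),white)):
    e[n]=cv2.fitEllipse(blob(im,roi,m)); print(n,e[n],back(n,e[n][0],.038))
print("collar",tri(e["top"][0],e["scene"][0]))
cork=lambda i:(i[...,2]>110)
for n,im,roi in(("top",t,(385,195,45,45)),("scene",s,(210,225,45,42))):
    x=cv2.fitEllipse(blob(im,roi,cork)); print("cork",n,x,back(n,x[0],.006))
# ring: fit model circle pixels to yellow mask
import itertools
def ringfit(n,im,roi,z):
    x,y,w,h=roi; sub=im[y:y+h,x:x+w].astype(int); m=yel(sub); 
    k=(m*255).astype(np.uint8); best=(-1,)
    c0=back(n,(x+w/2,y+h/2),z); a=np.linspace(0,2*np.pi,90); 
    g=cv2.GaussianBlur(m.astype(np.float32),(0,0),.6)
    for dx,dy in itertools.product(np.arange(-.02,.0201,.001),repeat=2):
        X=np.c_[c0[0]+dx+.02375*np.cos(a),c0[1]+dy+.02375*np.sin(a),0*a+z]; uv=proj(n,X)-[x,y]
        v=cv2.remap(g,uv[:,0].astype(np.float32)[None],uv[:,1].astype(np.float32)[None],1).mean()
        if v>best[0]: best=(v,c0[0]+dx,c0[1]+dy)
    return best
for z in(.080,.083,.086,.089):
    print("ring",z,np.round(ringfit("top",t,(270,160,40,40),z),4),np.round(ringfit("scene",s,(325,185,40,40),z),4))
print("post",back("top",(294,147),.106),"tip",back("top",(289,178.6),.101))
# pegs
br=lambda i:(i[...,2]<150)&(i[...,2]>i[...,0]+15)
for k,(a,b) in enumerate((((188,218,24,22),(370,144,24,22)),((186,178,22,22),(396,164,22,22)),((184,140,22,22),(422,185,22,22)))):
    r=[]
    for n,im,roi in(("top",t,a),("scene",s,b)):
        c=blob(im,roi,br); M=cv2.moments(c); uv=np.array([M["m10"],M["m01"]])/M["m00"]; r.append(uv); print("peg",k+1,n,uv,M["m00"],back(n,uv,.0285))
    print(tri(*r))
E
```

```text
top ((407.02398681640625, 214.735107421875), (22.06451988220215, 22.52351188659668), 115.56537628173828) [ 0.43911671 -0.23760699  0.038     ]
scene ((233.2239532470703, 243.79736328125), (21.71477508544922, 23.461950302124023), 12.758646011352539) [ 0.44568566 -0.24161119  0.038     ]
collar (array([ 0.43946676, -0.23999072,  0.02777884]), np.float64(0.01202850994138771))
cork top ((407.3445739746094, 217.58694458007812), (34.15141677856445, 35.08428955078125), 122.0198745727539) [ 0.43331666 -0.24549341  0.006     ]
cork scene ((231.29225158691406, 248.84158325195312), (30.985488891601562, 35.880126953125), 58.267539978027344) [ 0.43611068 -0.24732336  0.006     ]
ring 0.08 [0.9125 0.5234 0.0348] [0.9541 0.5206 0.0356]
ring 0.083 [0.9145 0.523  0.0336] [0.9559 0.5222 0.0341]
ring 0.086 [0.9161 0.5226 0.0333] [0.9573 0.5238 0.0325]
ring 0.089 [0.9167 0.5222 0.0331] [0.9583 0.5254 0.031 ]
post [0.59123907 0.02087744 0.106     ] tip [0.52173361 0.03329163 0.101     ]
peg 1 top [201.55555556 228.2962963 ] 9.0 [0.41667772 0.2499816  0.0285    ]
peg 1 scene [nan nan] 0.0 [nan nan nan]<stdin>:32: RuntimeWarning: invalid value encountered in divide
Traceback (most recent call last):
  File "h.py", line 14, in tri
    r=least_squares(f,[.5,0,.05]); return r.x, np.abs(r.fun).max()
ValueError: Residuals are not finite in the initial point.
```

Collar at about (0.439,-0.238), ring/mandrel at about (0.5225,0.0335), pointer about 4–6 mm down, and the post is 70 mm away, so it all fits. Next the pegs, using a better mask.

```bash
python3 - <<'E'
from h import *
t=cv2.imread("pics/top0.png"); s=cv2.imread("pics/scene0.png")
def dark(i):  # relative to wood
    return (i[...,2]<195)
c=blob(t,(170,120,60,140),lambda i:i[...,2]>120); r=cv2.minAreaRect(c); print(r)
for q in cv2.boxPoints(r): print(q,back("top",q,.016).round(4))
def model(n,x,y):
    a=np.linspace(0,2*np.pi,24); 
    return np.vstack([proj(n,np.c_[x+.008*np.cos(a),y+.008*np.sin(a),0*a+z]) for z in(.016,.041)])
def fit(n,im,c0,zoom=8):
    # maximise contrast of model silhouette vs surrounding annulus
    best=(-9,)
    g=im[...,0].astype(np.float32)
    uv0=proj(n,[c0[0],c0[1],.03])[0]; x0,y0=int(uv0[0])-16,int(uv0[1])-16
    big=cv2.resize(g[y0:y0+32,x0:x0+32],None,fx=zoom,fy=zoom,interpolation=cv2.INTER_LINEAR)
    for dx in np.arange(-.014,.0141,.001):
        for dy in np.arange(-.014,.0141,.001):
            h=cv2.convexHull((((model(n,c0[0]+dx,c0[1]+dy)-[x0,y0]+.5)*zoom)).astype(np.int32))
            m=np.zeros(big.shape,np.uint8);cv2.fillConvexPoly(m,h,1)
            o=cv2.dilate(m,np.ones((17,17)))-m
            v=big[o>0].mean()-big[m>0].mean()
            if v>best[0]: best=(v,c0[0]+dx,c0[1]+dy)
    return np.round(best,4)
for k,uv in enumerate(((199.7,228.7),(197.3,189),(194.5,151))):
    c0=back("top",uv,.03); print(k+1,c0.round(4),fit("top",t,c0),fit("scene",s,c0))
E
```

```text
((198.69351196289062, 190.05563354492188), (118.82121276855469, 34.05703353881836), 86.05481719970703)
[177.61778 131.95741] [0.6561 0.3153 0.016 ]
[211.5941  129.61421] [0.66   0.2307 0.016 ]
[219.76924 248.15385] [0.3683 0.2095 0.016 ]
[185.79292 250.49706] [0.3641 0.2918 0.016 ]
1 [0.4158 0.2539 0.03  ] [82.786   0.4168  0.2549] [87.2832  0.4208  0.2509]
2 [0.5111 0.2605 0.03  ] [82.7079  0.5111  0.2615] [88.1955  0.5151  0.2575]
3 [0.6041 0.268  0.03  ] [82.909   0.6061  0.269 ] [87.9045  0.6091  0.266 ]
```

```bash
cat >> h.py <<'E'
def off(target,yaw=None):
    """shift (mm, tool axes) and turn (tool axes) to a tool-down pose with jaw axis (tool z) at heading yaw mod pi"""
    o=ctrl.get_obs(); M=R.from_rotvec(o["tool_rot"]).as_matrix(); d=np.array(target)-o["tool_pos"]
    print("pos",o["tool_pos"].round(4),"t",round(float(o["t"]),2),"open",o["opening"],"F",o["contact_force"].round(1))
    print("shift tool mm",(M.T@d*1000).round(1))
    if yaw is not None:
        h=np.arctan2(M[1,2],M[0,2]); 
        y=min((yaw+k*np.pi for k in(-2,-1,0,1,2)),key=lambda a:abs(a-h))
        z=np.array([np.cos(y),np.sin(y),0]);yy=np.array([0,0,-1.]);G=np.c_[np.cross(yy,z),yy,z]
        print("turn",R.from_matrix(M.T@G).as_rotvec().round(3),"heading",h.round(3),"q6",o["q"][5])
def cylfit(n,im,c0,r,z0,z1,val,zoom=4,span=.012,step=.001,half=24):
    best=(-1e9,);uv0=proj(n,[c0[0],c0[1],(z0+z1)/2])[0].astype(int)-half
    big=cv2.resize(val(im.astype(np.float32))[uv0[1]:uv0[1]+2*half,uv0[0]:uv0[0]+2*half],None,fx=zoom,fy=zoom)
    a=np.linspace(0,2*np.pi,48)
    for dx in np.arange(-span,span+1e-9,step):
        for dy in np.arange(-span,span+1e-9,step):
            X=np.vstack([np.c_[c0[0]+dx+r*np.cos(a),c0[1]+dy+r*np.sin(a),0*a+z] for z in(z0,z1)])
            m=np.zeros(big.shape,np.uint8);cv2.fillConvexPoly(m,cv2.convexHull(((proj(n,X)-uv0+.5)*zoom).astype(np.int32)),1)
            q=cv2.dilate(m,np.ones((13,13)))-m; i=m-cv2.erode(m,np.ones((9,9)))
            v=big[i>0].mean()-big[q>0].mean()
            if v>best[0]:best=(v,c0[0]+dx,c0[1]+dy)
    return np.round(best,4)
E
python3 - <<'E'
from h import *
t=cv2.imread("pics/top0.png"); s=cv2.imread("pics/scene0.png")
for n,im in(("top",t),("scene",s)): print(cylfit(n,im,(.439,-.239),.027,.006,.038,lambda i:i[...,0]))
M=R.from_rotvec(ctrl.get_obs()["tool_rot"]).as_matrix();print(M.round(3))
off((.439,-.239,.12),np.pi/2-.17)
E
```

```text
[61.0363  0.441  -0.244 ]
[76.4049  0.44   -0.239 ]
[[-0.941 -0.     0.339]
 [-0.339  0.002 -0.941]
 [-0.    -1.    -0.002]]
pos [ 0.2117 -0.5875  0.2302] t 0.1 open 0.08576640829537584 F [ 0.   0.2 -1.3]
shift tool mm [-331.9  110.7 -250.6]
turn [0.002 0.516 0.   ] heading -1.225 q6 -0.11902777528930535
```

>>> jog_arm --pt "-33 5 -25 0 0 0" --pt "-33 5 -25 0 0 0" --pt "-33 5 -25 0 0 0" --pt "-33 10 -25 0 0 0" --pt "-33 12 -25 0 0 0" --pt "-33 12 -25 0 0 0" --pt "-33 12 -25 0 0 0" --pt "-33 10 -25 0 0 0" --grip 85 --grip_force 50

```text
t: 0.9
tool_pos: [0.3927, -0.3084, 0.1592]
tool_rot: [-0.355, 2.035, -2.033]
contact_force: [0.2, 0.8, -0.2]
opening: 0.0853
```

>>> jog_arm --pt "-33 10 -25 0 0 0" --pt "-33 10 -25 0 0 0" --pt "0 0 0 0 0.13 0" --pt "0 0 0 0 0.13 0" --pt "0 0 0 0 0.13 0" --pt "0 0 0 0 0.126 0" --pt "0 0 0 0 0 0"

```text
t: 1.6
tool_pos: [0.4373, -0.2406, 0.1398]
tool_rot: [-0.181, -2.133, 2.132]
contact_force: [-0.4, 0.4, 0.7]
opening: 0.0849
```

```bash
python3 - <<'E'
from h import *
off((.440,-.239,.005),np.pi/2-.17)
E
```

```text
pos [ 0.4373 -0.2406  0.1398] t 1.6 open 0.08491366859391272 F [-0.4  0.4  0.7]
shift tool mm [ -2.5 134.8  -2. ]
turn [0.    0.    0.001] heading -1.741 q6 1.088340970539582
```

>>> jog_arm --pt "-2.5 30 -2 0 0 0" --pt "0 35 0 0 0 0" --pt "0 30 0 0 0 0" --pt "0 25 0 0 0 0" --pt "0 12 0 0 0 0" --pt "0 3 0 0 0 0" --pt "0 0 0 0 0 0"

```text
t: 2.3
tool_pos: [0.4406, -0.2396, 0.0057]
tool_rot: [-0.181, -2.133, 2.133]
contact_force: [-0.2, 0.1, 1.3]
opening: 0.0848
```

```bash
python3 - <<'E'
from h import *
off((.440,-.239,.005),np.pi/2-.17)
t=ctrl.get_image("top")[:,:,::-1];s=ctrl.get_image("scene")[:,:,::-1]
f=lambda i,x,y,w:cv2.resize(i[y:y+w,x:x+w],(400,400),interpolation=cv2.INTER_CUBIC)
cv2.imwrite("pics/g1.png",np.hstack([f(t,367,175,80),f(s,193,205,80)]))
E
```

```text
pos [ 0.4406 -0.2396  0.0057] t 2.3 open 0.08481756946400737 F [-0.2  0.1  1.3]
shift tool mm [ 0.7  0.7 -0.5]
turn [-0.     0.001 -0.   ] heading -1.74 q6 1.0936161588679403
```

View pics/g1.png

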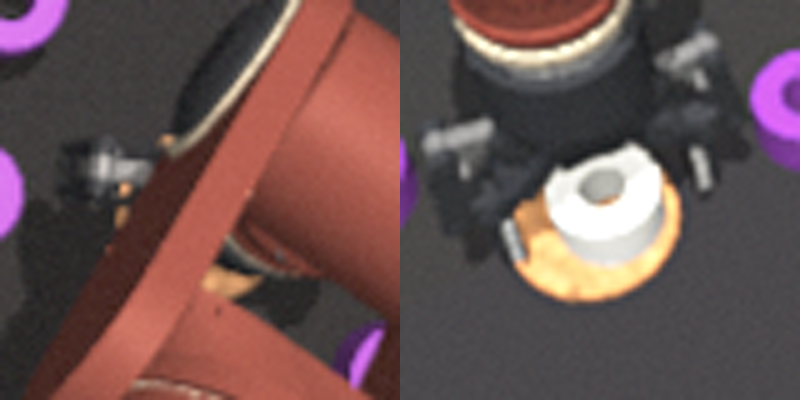

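The fingers straddle the collar, with the tip midpoint at about (606,205) and the collar centre at about (605,205). Closing.

>>> jog_arm --pt "0 0 0 0 0 0" --pt "0 0 0 0 0 0" --pt "0 0 0 0 0 0" --pt "0 0 0 0 0 0" --pt "0 0 0 0 0 0" --pt "0 0 0 0 0 0" --pt "0 0 0 0 0 0" --pt "0 0 0 0 0 0" --grip 45

```text
t: 3.2
tool_pos: [0.4414, -0.2401, 0.0067]
tool_rot: [-0.184, -2.132, 2.135]
contact_force: [0.1, 0.0, 6.3]
opening: 0.0522
```

>>> jog_arm --pt "0 -5 0 0 0 0" --pt "0 -15 0 0 0 0" --pt "0 -30 0 0 0 0" --pt "0 -40 0 0 0 0" --pt "0 -35 0 0 0 0" --pt "0 -10 0 0 0 0" --pt "0 0 0 0 0 0"

```text
t: 3.9
tool_pos: [0.4411, -0.2399, 0.1418]
tool_rot: [-0.185, -2.132, 2.136]
contact_force: [0.5, 0.4, -1.9]
opening: 0.0523
```

```bash
python3 - <<'E'
from h import *
off((.5225,.0335,.14),np.pi/2-.17)
s=ctrl.get_image("scene")[:,:,::-1];cv2.imwrite("pics/s2.png",s)
uv=proj("scene",ctrl.get_obs()["tool_pos"])[0].astype(int);print(uv)
x,y=uv-40;cv2.imwrite("pics/g2.png",cv2.resize(s[y:y+80,x:x+80],(500,500),interpolation=cv2.INTER_CUBIC))
E
```

```text
pos [ 0.4411 -0.2399  0.1418] t 3.9 open 0.05234172445667452 F [ 0.5  0.4 -1.9]
shift tool mm [ -33.9    1.5 -283.3]
turn [-0.002 -0.    -0.003] heading -1.741 q6 1.0944721020723334
[225 217]
```

View pics/g2.png

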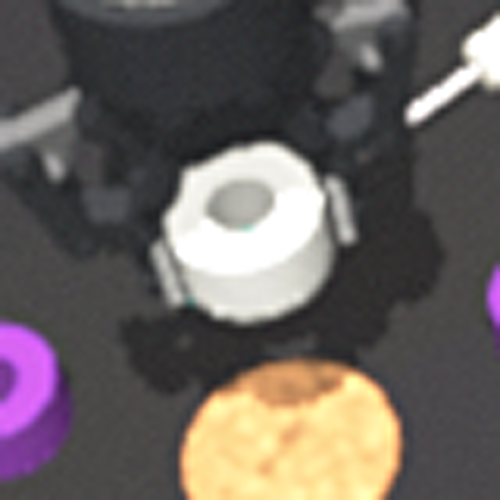

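The collar is held upright and nothing else was touched. I'll check how it sits relative to the TCP.

```bash
python3 - <<'E'
from h import *
s=cv2.imread("pics/s2.png")
for z in(.137,.141,.145):print(cylfit("scene",s,(.441,-.240),.027,z,z+.032,lambda i:i[...,0],half=32))
m=R.from_rotvec(ctrl.get_obs()["tool_rot"]).as_matrix();print(m.round(3))
# bore ellipse centre in scene: at z top
u=(225-40+243/6.25,217-40+203/6.25);print(back("scene",u,.173))
t=ctrl.get_image("top")[:,:,::-1];cv2.imwrite("pics/t2.png",t)
E
```

```text
[64.5043  0.439  -0.239 ]
[60.0544  0.441  -0.24  ]
[58.4101  0.448  -0.238 ]
[[-0.986 -0.    -0.169]
 [ 0.169  0.    -0.986]
 [ 0.    -1.    -0.   ]]
[ 0.44236498 -0.23873618  0.173     ]
```

>>> jog_arm --pt "-2 0 -17 0 0 0" --pt "-4 0 -34 0 0 0" --pt "-5 0 -40 0 0 0" --pt "-5 0 -40 0 0 0" --pt "-5 0 -40 0 0 0" --pt "-5 0 -40 0 0 0" --pt "-4 0 -36 0 0 0" --pt "-3 0 -25 0 0 0" --pt "-1 0 -11 0 0 0" --pt "0 0 0 0 0 0"

```text
t: 5.0
tool_pos: [0.5206, 0.0347, 0.138]
tool_rot: [-0.175, -2.132, 2.132]
contact_force: [0.2, -1.5, -0.6]
opening: 0.0522
```

```bash
python3 - <<'E'
from h import *
print("tip scene",back("scene",(345.9,205.1),.101))
off((.5225,.0335,.106),np.pi/2-.17)
s=ctrl.get_image("scene")[:,:,::-1];t=ctrl.get_image("top")[:,:,::-1];cv2.imwrite("pics/s3.png",s)
cv2.imwrite("pics/g3.png",np.hstack([cv2.resize(s[165:245,300:380],(480,480),interpolation=cv2.INTER_CUBIC),cv2.resize(t[140:220,255:305],(300,480))]))
E
```

```text
tip scene [0.54329292 0.01748505 0.101     ]
pos [0.5206 0.0347 0.138 ] t 5.0 open 0.05221840148917372 F [ 0.2 -1.5 -0.6]
shift tool mm [-2.2 32.   0.8]
turn [-0.001  0.002  0.004] heading -1.739 q6 1.6629098406848253
```

View pics/g3.png

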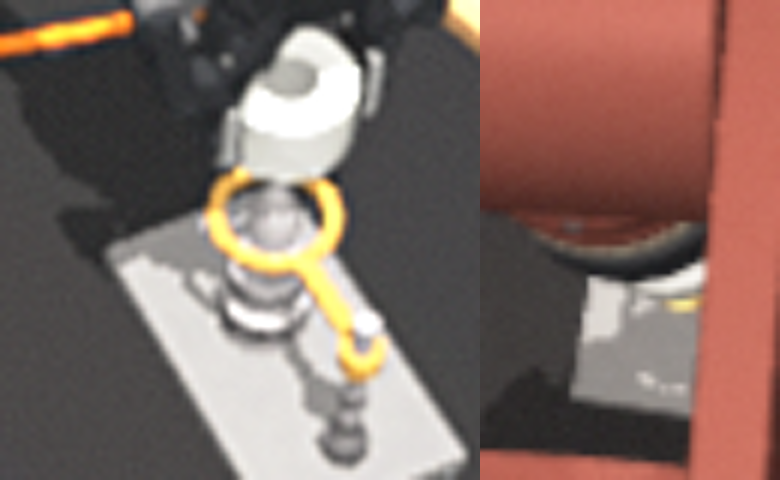

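The collar is above the mandrel and ring. I'll centre it, then descend gently while watching the lateral forces.

>>> jog_arm --pt "-2 10 1 0 0 0" --pt "0 10 0 0 0 0" --pt "0 10 0 0 0 0" --pt "0 3 0 0 0 0" --pt "0 0 0 0 0 0"

```text
t: 5.6
tool_pos: [0.5228, 0.0322, 0.106]
tool_rot: [-0.18, -2.131, 2.131]
contact_force: [0.5, 1.1, -1.6]
opening: 0.052
```

```bash
python3 - <<'E'
from h import *
off((.5225,.0335,.095))
s=ctrl.get_image("scene")[:,:,::-1];cv2.imwrite("pics/s4.png",s)
print(cylfit("scene",s,(.5225,.0335),.027,.105,.137,lambda i:i[...,0],half=32))
cv2.imwrite("pics/g4.png",cv2.resize(s[165:245,300:380],(480,480),interpolation=cv2.INTER_CUBIC))
E
```

```text
pos [0.5228 0.0322 0.106 ] t 5.6 open 0.05195380316483389 F [ 0.5  1.1 -1.6]
shift tool mm [ 0.5 11.  -1.2]
[5.13289e+01 5.21500e-01 3.15000e-02]
```

View pics/g4.png

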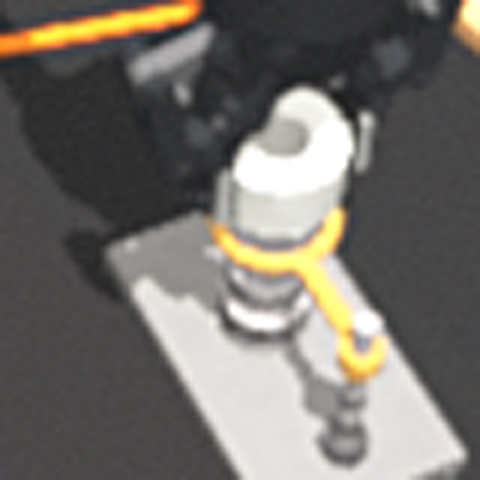

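>>> jog_arm --pt "0 2 -0.5 0 0 0" --pt "0 2 0 0 0 0" --pt "0 2 0 0 0 0" --pt "0 2 0 0 0 0" --pt "0 0 0 0 0 0"

```text
t: 6.15
tool_pos: [0.5235, 0.033, 0.0989]
tool_rot: [-0.181, -2.132, 2.132]
contact_force: [0.3, 0.4, -1.1]
opening: 0.0522
```

>>> jog_arm --pt "0 2 0 0 0 0" --pt "0 1 0 0 0 0" --pt "0 0 0 0 0 0"

```text
t: 6.45
tool_pos: [0.5235, 0.0329, 0.0961]
tool_rot: [-0.181, -2.132, 2.132]
contact_force: [-0.6, 0.3, -1.4]
opening: 0.0527
```

>>> jog_arm --pt "0 2 0 0 0 0" --pt "0 1 0 0 0 0" --pt "0 0 0 0 0 0"

```text
t: 6.75
tool_pos: [0.5235, 0.0329, 0.093]
tool_rot: [-0.181, -2.132, 2.132]
contact_force: [-0.1, -0.4, -0.7]
opening: 0.0524
```

>>> jog_arm --pt "0 2 0 0 0 0" --pt "0 1 0 0 0 0" --pt "0 0 0 0 0 0"

```text
t: 7.05
tool_pos: [0.5235, 0.0329, 0.09]
tool_rot: [-0.181, -2.132, 2.132]
contact_force: [0.5, -0.1, -1.6]
opening: 0.0525
```

>>> jog_arm --pt "0 2 0 0 0 0" --pt "0 2 0 0 0 0" --pt "0 2 0 0 0 0" --pt "0 0 0 0 0 0"

```text
t: 7.45
tool_pos: [0.5241, 0.0329, 0.0846]
tool_rot: [-0.183, -2.133, 2.133]
contact_force: [-1.1, 0.6, 2.5]
opening: 0.0526
```

>>> jog_arm --pt "0 2 0 0 0 0" --pt "0 2 0 0 0 0" --pt "0 0 0 0 0 0"

```text
t: 7.75
tool_pos: [0.5241, 0.0329, 0.0803]
tool_rot: [-0.183, -2.133, 2.133]
contact_force: [0.2, -0.1, 1.8]
opening: 0.0524
```

>>> jog_arm --pt "0 2 0 0 0 0" --pt "0 2 0 0 0 0" --pt "0 1 0 0 0 0" --pt "0 0 0 0 0 0"

```text
t: 8.15
tool_pos: [0.5241, 0.0329, 0.0752]
tool_rot: [-0.183, -2.133, 2.133]
contact_force: [1.8, -0.9, 2.4]
opening: 0.0525
```

>>> jog_arm --pt "0 1 0 0 0 0" --pt "0 1 0 0 0 0" --pt "0 0 0 0 0 0"

```text
t: 8.45
tool_pos: [0.524, 0.0329, 0.0733]
tool_rot: [-0.183, -2.133, 2.133]
contact_force: [2.0, -0.5, 2.9]
opening: 0.0525
```

>>> jog_arm --pt "0 0.7 0 0 0 0" --pt "0 0 0 0 0 0"

```text
t: 8.65
tool_pos: [0.524, 0.0329, 0.0728]
tool_rot: [-0.183, -2.133, 2.133]
contact_force: [1.9, -0.1, 4.1]
opening: 0.0521
```

>>> jog_arm --pt "0 0.7 0 0 0 0" --pt "0 0 0 0 0 0"

```text
t: 8.85
tool_pos: [0.524, 0.0329, 0.0725]
tool_rot: [-0.182, -2.133, 2.133]
contact_force: [1.2, -0.1, 6.4]
opening: 0.0524
```

>>> jog_arm --pt "0 0.7 0 0 0 0" --pt "0 0 0 0 0 0"

```text
t: 9.05
tool_pos: [0.5241, 0.0328, 0.0724]
tool_rot: [-0.182, -2.132, 2.133]
contact_force: [-0.5, 0.3, 8.9]
opening: 0.0525
```

The collar has stopped on step one: TCP z is holding at 0.0724 while the force rises. One last small push, then a look at the pointer.

>>> jog_arm --pt "0 0.7 0 0 0 0" --pt "0 0 0 0 0 0" --pt "0 0 0 0 0 0"

```text
t: 9.35
tool_pos: [0.5242, 0.0327, 0.0722]
tool_rot: [-0.182, -2.132, 2.133]
contact_force: [-1.4, -0.4, 12.0]
opening: 0.0522
```

>>> jog_arm --pt "0 -3 0 0 0 0" --pt "0 -5 0 0 0 0" --pt "0 -15 0 0 0 0" --pt "0 -25 0 0 0 0" --pt "0 -30 0 0 0 0" --pt "0 -10 0 0 0 0" --pt "0 0 0 0 0 0"

```text
t: 10.05
tool_pos: [0.5241, 0.033, 0.1595]
tool_rot: [-0.184, -2.134, 2.133]
contact_force: [0.2, 0.2, -1.9]
opening: 0.0522
```

```bash
python3 - <<'E'
from h import *
off((.419,.253,.16),np.pi/2-.07)
s=ctrl.get_image("scene")[:,:,::-1];cv2.imwrite("pics/s5.png",s)
s0=cv2.imread("pics/scene0.png")
yel=lambda i:(i[...,2].astype(int)>190)&(i[...,0]<i[...,2].astype(int)-70)
a=np.linspace(0,2*np.pi,90)
for im in(s0,s):
    g=cv2.GaussianBlur(yel(im).astype(np.float32),(0,0),.6); b=[]
    for z in np.arange(.040,.0921,.001):
        uv=proj("scene",np.c_[.5230+.02375*np.cos(a),.0330+.02375*np.sin(a),0*a+z]).astype(np.float32)
        b.append((cv2.remap(g,uv[:,:1],uv[:,1:],1).mean(),z))
    print("ring mid z",max(b))
cv2.imwrite("pics/g5.png",cv2.resize(s[130:250,300:420],(600,600),interpolation=cv2.INTER_CUBIC))
E
```

```text
pos [0.5241 0.033  0.1595] t 10.05 open 0.052183913616714823 F [ 0.2  0.2 -1.9]
shift tool mm [ 140.8   -0.6 -199. ]
turn [ 0.    -0.1   -0.002] heading -1.741 q6 1.6619298350925389
ring mid z (np.float32(0.95595235), np.float64(0.08500000000000005))
ring mid z (np.float32(0.8515531), np.float64(0.06800000000000003))
```

View pics/g5.png

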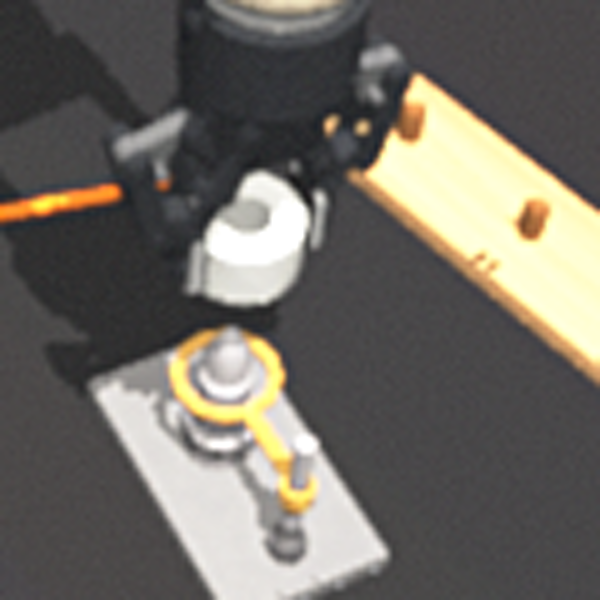

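The pointer now sits at about 0.07–0.072, which reads step one, and it stayed put when the collar lifted off. So the collar goes to peg one.

>>> jog_arm --pt "7 0 -10 0 0 0" --pt "14 0 -20 0 0 0" --pt "21 0 -30 0 0 0" --pt "21 0 -30 0 0 0" --pt "21 0 -30 0 0 0" --pt "21 0 -30 0 0 0" --pt "19 0 -26 0 0 0" --pt "11 0 -16 0 0 0" --pt "5 0 -7 0 0 0" --pt "0 0 0 0 0 0"

```text
t: 11.1
tool_pos: [0.4179, 0.2533, 0.157]
tool_rot: [-0.177, -2.131, 2.134]
contact_force: [-0.4, -0.6, -0.7]
opening: 0.0521
```

```bash
python3 - <<'E'
from h import *
off((.420,.253,.055))
E
```

```text
pos [0.4179 0.2533 0.157 ] t 11.1 open 0.05213246470750593 F [-0.4 -0.6 -0.7]
shift tool mm [ -2.3 102.   -0.2]
```

>>> jog_arm --pt "-2 15 0 0 0 0" --pt "0 30 0 0 0 0" --pt "0 30 0 0 0 0" --pt "0 20 0 0 0 0" --pt "0 6 0 0 0 0" --pt "0 0 0 0 0 0"

```text
t: 11.7
tool_pos: [0.4207, 0.2512, 0.0557]
tool_rot: [-0.18, -2.129, 2.132]
contact_force: [0.0, -0.0, -1.2]
opening: 0.0526
```

```bash
python3 - <<'E'
from h import *
off((.420,.253,.044))
s=ctrl.get_image("scene")[:,:,::-1];t=ctrl.get_image("top")[:,:,::-1];cv2.imwrite("pics/s6.png",s)
p=ctrl.get_obs()["tool_pos"];z=p[2]-.0007
print(cylfit("scene",s,p[:2],.027,z,z+.032,lambda i:i[...,0],half=32))
x,y=proj("scene",p)[0].astype(int)-30;u,v=proj("top",p)[0].astype(int)-30
f=lambda i,x,y:cv2.resize(i[y:y+60,x:x+60],(400,400),interpolation=cv2.INTER_CUBIC)
cv2.imwrite("pics/g6.png",np.hstack([f(s,x,y),f(t,u,v)]))
E
```

```text
pos [0.4207 0.2512 0.0557] t 11.7 open 0.05263379119999621 F [ 0.  -0.  -1.2]
shift tool mm [ 1.  11.7 -1.7]
[49.7535  0.4213  0.2483]
```

View pics/g6.png

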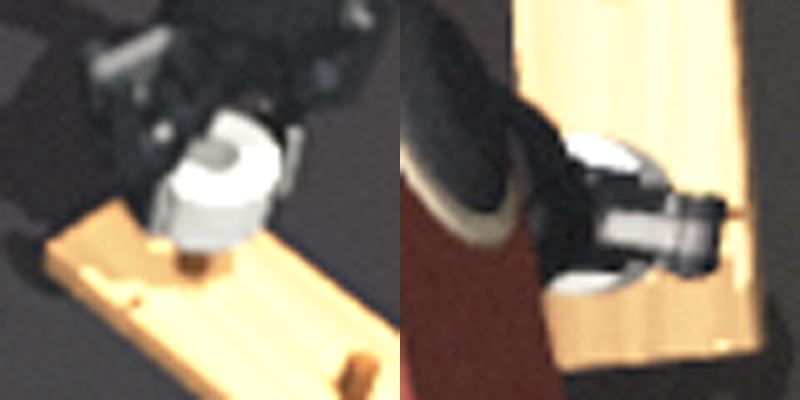

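The peg is just below the collar. Scene fits say to move it about 2 mm in +y.

>>> jog_arm --pt "1 3 -2 0 0 0" --pt "0 4 0 0 0 0" --pt "0 4 0 0 0 0" --pt "0 2 0 0 0 0" --pt "0 0 0 0 0 0"

```text
t: 12.3
tool_pos: [0.4204, 0.2545, 0.0441]
tool_rot: [-0.181, -2.132, 2.133]
contact_force: [0.5, 0.9, -1.3]
opening: 0.0524
```

>>> jog_arm --pt "0 2 0 0 0 0" --pt "0 2 0 0 0 0" --pt "0 0 0 0 0 0"

```text
t: 12.6
tool_pos: [0.4205, 0.2545, 0.0401]
tool_rot: [-0.181, -2.132, 2.133]
contact_force: [0.6, 0.0, -2.1]
opening: 0.0523
```

>>> jog_arm --pt "0 2 0 0 0 0" --pt "0 2 0 0 0 0" --pt "0 0 0 0 0 0"

```text
t: 12.9
tool_pos: [0.4205, 0.2545, 0.0361]
tool_rot: [-0.181, -2.132, 2.133]
contact_force: [-0.5, 1.6, -0.7]
opening: 0.0526
```

The collar is over the peg with no contact. Lowering to the board, where the TCP should be at about 0.0167.

>>> jog_arm --pt "0 4 0 0 0 0" --pt "0 4 0 0 0 0" --pt "0 4 0 0 0 0" --pt "0 3 0 0 0 0" --pt "0 2 0 0 0 0" --pt "0 0 0 0 0 0"

```text
t: 13.5
tool_pos: [0.4204, 0.2544, 0.019]
tool_rot: [-0.181, -2.132, 2.133]
contact_force: [-0.3, 0.8, -0.9]
opening: 0.0522
```

>>> jog_arm --pt "0 1 0 0 0 0" --pt "0 1 0 0 0 0" --pt "0 0 0 0 0 0"

```text
t: 13.8
tool_pos: [0.4208, 0.2546, 0.0175]
tool_rot: [-0.182, -2.133, 2.133]
contact_force: [-1.2, 0.4, -1.6]
opening: 0.0525
```

>>> jog_arm --pt "0 0.8 0 0 0 0" --pt "0 0.4 0 0 0 0" --pt "0 0 0 0 0 0"

```text
t: 14.1
tool_pos: [0.4209, 0.2547, 0.0167]
tool_rot: [-0.182, -2.133, 2.133]
contact_force: [-1.6, -1.2, 2.4]
opening: 0.0522
```

>>> jog_arm --pt "0 0 0 0 0 0" --pt "0 0 0 0 0 0" --pt "0 0 0 0 0 0" --pt "0 0 0 0 0 0" --pt "0 0 0 0 0 0" --pt "0 0 0 0 0 0" --pt "0 0 0 0 0 0" --grip 82

```text
t: 14.8
tool_pos: [0.4207, 0.2546, 0.0163]
tool_rot: [-0.182, -2.133, 2.132]
contact_force: [0.3, -0.5, -0.7]
opening: 0.0818
```

>>> jog_arm --pt "0 -5 0 0 0 0" --pt "0 -15 0 0 0 0" --pt "0 -30 0 0 0 0" --pt "0 -40 0 0 0 0" --pt "0 -40 0 0 0 0" --pt "20 -30 0 0 0 0" --pt "30 -10 20 0 0 0" --pt "20 0 40 0 0 0" --pt "0 0 40 0 0 0" --pt "0 0 40 0 0 0" --pt "0 0 20 0 0 0" --pt "0 0 0 0 0 0"

```text
t: 16.0
tool_pos: [0.3246, 0.1072, 0.1867]
tool_rot: [-0.188, -2.131, 2.131]
contact_force: [0.2, 0.2, 0.3]
opening: 0.082
```

```bash
python3 - <<'E'
from h import *
off((.3,.1,.2))
s=ctrl.get_image("scene")[:,:,::-1];t=ctrl.get_image("top")[:,:,::-1]
x,y=proj("scene",[.42,.253,.03])[0].astype(int)-25;u,v=proj("top",[.42,.253,.03])[0].astype(int)-25
f=lambda i,x,y:cv2.resize(i[y:y+50,x:x+50],(300,300),interpolation=cv2.INTER_CUBIC)
o=np.zeros((550,800,3),np.uint8);o[:300,:300]=f(s,x,y);o[:300,300:600]=f(t,u,v)
o[300:,:400]=cv2.resize(s,(400,250));o[300:,400:]=cv2.resize(t,(400,250))
cv2.imwrite("pics/f.png",o)
for n,i in(("scene",s),("top",t)):
  for z in(.016,.022):print(n,z,cylfit(n,i,(.42,.253),.027,z,z+.032,lambda i:i[...,0]))
E
```

```text
pos [0.3246 0.1072 0.1867] t 16.0 open 0.08198520545299914 F [0.2 0.2 0.3]
shift tool mm [ 23.  -13.3  11.4]
scene 0.016 [51.2991  0.42    0.255 ]
scene 0.022 [51.3674  0.424   0.25  ]
top 0.016 [45.0609  0.42    0.265 ]
top 0.022 [45.0123  0.42    0.264 ]
```

View pics/f.png

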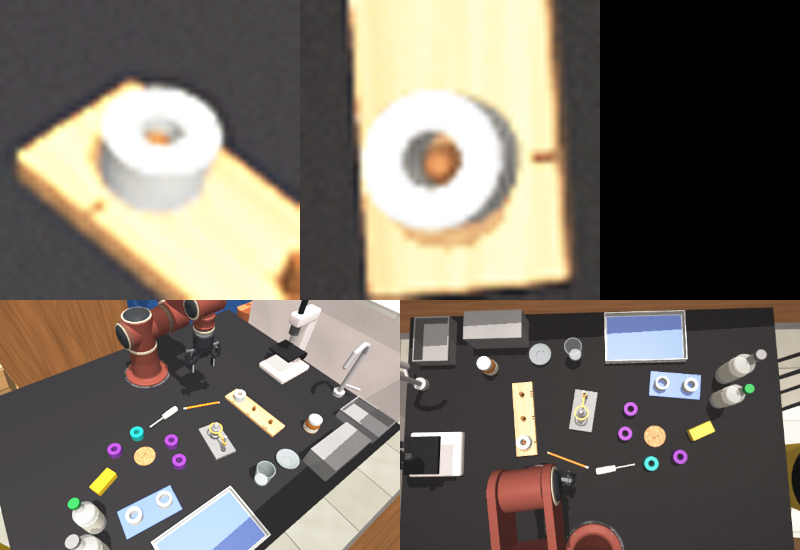

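The collar is upright and flat on the one-bar peg, with the peg visible in its bore. The spare collars and look-alikes haven't moved, the pointer is still down, and the gripper is clear.

```bash
python3 -c "
from station import ctrl
print(ctrl.finish_job())"
```

```text
the job is handed in; nothing more can be done
None
```

The collar from the cork disc stopped on step one, so its bore is 24 mm. It now sits upright on the one-bar peg, and the job was handed in at about 16 s.

- **Gauging:** I pushed the pointer down ahead of the collar. The collar stopped with its underside at about 72 mm, with a final push of about 12–13 N, a little over the 10 N you suggested. It then lifted off cleanly.
- **Pointer:** After lift-off, the scene camera put the pointer ring's middle at about 68 mm. That means an upper face near 70 mm and a reading of about 18–20 mm, which matches step one within camera error. I did not measure it again after placing the collar, but it looked unchanged in the last pictures.
- **Placing:** The last pictures show the collar flat on the board with the peg inside its bore. The spare collars and look-alikes are where they were, and the gripper is clear.
- **Disagreements:** The two cameras differed by up to about 5 mm on the peg and collar positions. On the last check the top-camera fit put the collar about 10 mm off in y. I put that down to the bright wood behind it, because the scene camera's fit (0.420, 0.255) matches where the arm released it. The grip opening read 52 mm on the 54 mm collar, but the collar stayed centred and upright.

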